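Open the battery box: quarter-turn latch, then lid

ROBOT

A 6-joint arm with a two-finger parallel gripper is mounted at the origin on the work surface. World frame = base frame: x ahead of the robot, y to its left, z up, the work surface at z = 0. Lengths are in m, angles in rad, forces in N, time in s.
With the tool pointing down it reaches from about 0.275 to 0.825 m from the base axis. Payload 5.2 kg.
Tool frame: the origin (TCP) lies at the very end of the fingers, on their centre line; the grasp point (between the pads) lies 19 mm behind it; z points along the fingers, y is the line along which they close (so a half turn about z gives the same grasp; the last joint's range is limited). The gripper opens to 93 mm and grips with 3 to 60 N. Pads are 15 mm wide; open, the fingers measure 128 mm over their backs; the gripper's body (75 mm by 188 mm) begins 65 mm behind the grasp point.
Start: joints at [-1.516, 0.259, 1.535, -0, 1.348, -0.203], TCP at [0.14, -0.532, 0.219] pointing down, gripper open.
Joint ranges: [-3.14, 3.14], [-0.91, 2.08], [0.19, 2.58], [-1.22, 4.36], [0.22, 2.71], [-3.12, 3.12]. Speed limits (rad/s): [2.57, 2.57, 3.14, 3.14, 3.14, 3.14].

INTERFACE

Orientations are given as a unit quaternion [w, x, y, z].
In Python, from bench import bot, claw, planner, telemetry, eyes, order gives the robot as it stands. Calls block until the motion is done:
- bot.move_ptp(position, orientation): joint-space move of the TCP to a pose.
- bot.move_linear(position, orientation=None, vel=0.15, threshold=None): straight line of the TCP; orientation=None keeps the orientation; vel is the mean speed in m/s. With threshold (N) it stops when the force on the tool has changed by that much, and returns True; else False.
- bot.move_j(angles): joint-space move.
- claw.set_gripper(opening, grasp_force=None): finger opening in m; grasp_force is the grip in N (None keeps the last); returns when the fingers have stopped.
- bot.sleep(seconds).
- planner.inverse_kinematics(position, orientation): joint angles nearest the present ones, or None.
- telemetry.get_obs(): the state.
- eyes.read_camera(name): name is "side" or "top" or "wrist"; returns the picture (400x640x3 uint8, red, green, blue); there is no depth.
- eyes.get_calibration(name): a dict with "fx", "fy", "cx", "cy" (pixels), "R" (3x3) and "t" (3): a world point X has camera coordinates R X + t. Camera axes: x right, y down, z forward; pixel columns grow to the right and rows downward; lengths in m; the calibration is good to about 2 mm. A picture is of the moment at which its call begins: read the wrist's pose just before it. get_calibration takes no time and is no camera call; for the wrist camera it gives the pose at the moment of the call.
A pose or a line that the arm cannot do raises bot.Unreachable and nothing moves.
- order.close_job(): hands the job in; it is judged then, once.
The state is a dict: "t": time; "joints": joint angles; "joint_vel": joint speeds; "joint_efforts": joint torques, N m; "tool_pos": TCP position; "ee_rot": TCP orientation; "contact_force": force on the tool from outside, world axes, zero at the start; "ft_torque": the same for the moment, N m; "grip_width": finger opening in m; "grasp_force": force on a finger pad.
Only numpy, scipy, OpenCV 4.12 (cv2) and the standard library are available. Lean on these libraries where they do the work, as an engineer would, in place of code of your own. Each camera call takes 0.05 s, during which the arm holds its last target. There are 200 camera calls.

TASK

Open the grey steel battery box on the workbench: give the black latch knob on its lid a quarter turn clockwise so that the lid springs up, then swing the lid up and back until it stands upright or leans slightly back and stays so by itself. Leave the other things on the bench as they are.

Things in the scene. Friction and masses are not known exactly. Their poses are not given: they have to be found in the camera images.
- battery_box: grey sheet-steel battery box fixed to the bench: 180 mm (its x, front to back) x 280 mm (its y) x 110 mm high, walls 4 mm. Origin: centre of its underside, on the bench. Its -x face is the front, towards the robot; its yaw varies.
- lid_hinge (a point): on the lid's hinge line, middle of its length, along the top of the box's back (+x) wall: 90 mm behind the box's centre, 110 mm above the bench. The hinge axis is the box's y axis.
- lid_edge (a point): middle of the lid's free front edge, half-way through its thickness, 205 mm from the hinge. The lid is a flat 6 mm plate, 205 x 290 mm, its underside on the hinge line; shut, it lies level on the box, top at 116.5 mm above the bench, and its front edge overhangs the box's front by 25 mm.
- lid (a joint): lid angle in rad: 0 shut, growing as the front edge rises and swings away from the robot, stop at 1.75; 1.57 is upright. A damped, spring-assisted stiff hinge: once unlatched and free it rises by itself in about a second to roughly 0.35 to 0.7 rad and stops there; from then on it needs only about 1 to 2 N at the edge to be moved and stays where it is left.
- latch_grip (a point): on the axis of the black cam-latch knob, half-way up its wing. The axis is square to the lid, 145 mm from the hinge (60 mm behind the front edge), in the middle of the lid's width. The knob is a 42 mm disc with a straight upright wing on it, 56 mm long, 12 mm thick; the wing's top is 27.5 mm above the lid, and above the disc (9.5 mm over the lid) the wing alone stands out. This point is 16.5 mm above the lid's top. Its x axis is along the wing.
- latch (a joint): knob angle in rad: 0 locked (wing along the box's x, front to back), grows clockwise seen from above to the stop at 1.57 (wing along the box's y): the wing's end nearest the robot goes to the left (+y). Starts between 0 and 0.25. Stays where it is left; about 0.05 to 0.1 N m turns it. The cam under the lid lets go of the box at about 1.2.
- screwdriver: loose screwdriver lying beside the box on its right (-y) side, a bystander, to be left alone
- screw_jar: loose glass jar of 60 mm diameter, 75 mm high, standing on the left (+y) side of the box, a bystander; origin under its centre
- tape_roll: loose grey ring-shaped tape roll, 90 mm across, 25 mm high, behind the box (+x), a bystander; origin under its centre
- spray_can: loose aluminium can, 52 mm diameter, 160 mm high, behind the box to the right, a bystander; origin under its centre
- level: loose spirit level 240 x 24 x 50 mm standing on edge at the left, a bystander; origin under its centre
- wrench: loose wrench lying at the far right, a bystander

How it is judged:
On the way:
1. the knob is turned to release and the lid has sprung or been lifted open a little (value of joint latch above 0.9 rad and value of joint lid above 0.2 rad), for 0.2 s.
At the end, for the whole second after the job is handed in: the lid stands at 1.4 rad (80 degrees) or more from shut, at rest, and every bystander is still within 40 mm of where it began (value of joint lid above 1.4 rad and velocity of joint lid between -0.05 and 0.05 rad/s); the robot touches nothing.
It fails at once if a thing lying or standing loose on the bench is moved by more than 40 mm (distance of any of screwdriver, screw_jar, tape_roll, spray_can, level, wrench from where it was at the start of the episode above 0.04 m).
It also fails if it takes over 51 s, if anything falls off the work surface, if the arm or the gripper's body presses on something with over 40 N, if the wrist force passes 120 N, or if a joint passes its speed limit or range.

## Working session

There is one attempt and no reset: what is moved stays moved. The work goes in short steps, each a Python script; the robot and the scene stay as the last script left them, time stands still between calls to the robot, and variables do not carry over. Pictures are saved under pics/ and viewed, at most 10 in all, crops included, and the job is handed in when it is done.

```bash
mkdir -p pics; ls
python3 - <<'E'
from bench import *
import cv2
for n in ("top","side"):
    im=eyes.read_camera(n); cv2.imwrite(f"pics/{n}0.png",im[:,:,::-1])
    c=eyes.get_calibration(n); print(n,c)
o=telemetry.get_obs();print(o["t"],o["tool_pos"],o["ee_rot"],o["grip_width"])
E
```

```text
pics
top {'fx': 364.3720607912961, 'fy': 364.3720607912961, 'cx': 320.37879562327885, 'cy': 203.01819148001232, 'R': array([[-2.12196898e-02, -9.99770503e-01, -2.94386959e-03],
       [-9.89956474e-01,  2.14228618e-02, -1.39739903e-01],
       [ 1.39770899e-01, -5.09346215e-05, -9.90183868e-01]]), 't': array([0.00853435, 0.64301372, 1.06737128])}
side {'fx': 375.1309874808579, 'fy': 375.1309874808579, 'cx': 318.1848366314579, 'cy': 200.8327312909614, 'R': array([[-0.79997274, -0.60000657,  0.00597805],
       [-0.3343843 ,  0.43750899, -0.83472931],
       [ 0.49822762, -0.66975966, -0.55062804]]), 't': array([0.4754863 , 0.30169893, 0.8385615 ])}
0.1 [ 0.14021919 -0.53132759  0.21791566] [-8.09772308e-04  9.91703502e-01  1.28543789e-01  5.66011616e-05] 0.0930706216969475
```

View pics/top0.png

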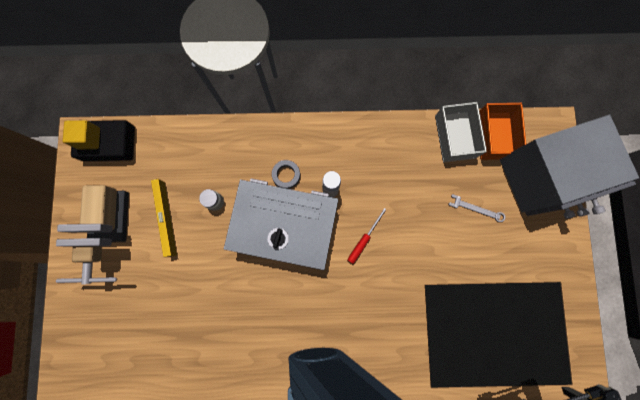

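View pics/side0.png

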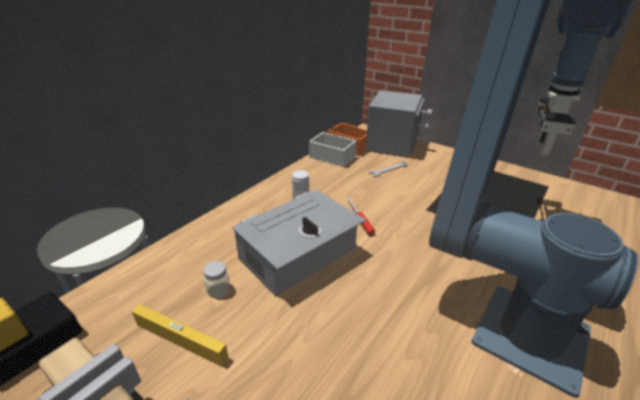

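The top view shows the lid corners near (241,181), (338,197), (327,271) and (225,250), with the knob at about (278,239) and its wing nearly along the image column. The side view shows the same box with its surroundings clear. Next I compute the pose and hover above the knob.

```bash
cat > h.py <<'E'
from bench import *
import numpy as np, cv2
from scipy.spatial.transform import Rotation as Rn
def ray(c,uv,z):
    d=np.array([(uv[0]-c["cx"])/c["fx"],(uv[1]-c["cy"])/c["fy"],1.])
    o=-c["R"].T@c["t"]; w=c["R"].T@d
    return o+w*(z-o[2])/w[2]
def down(yaw):  # tool down, closing axis (tool y) at world angle yaw
    y=np.array([np.cos(yaw),np.sin(yaw),0]); z=np.array([0,0,-1.])
    q=Rn.from_matrix(np.c_[np.cross(y,z),y,z]).as_quat()
    return q[[3,0,1,2]]
def brief(): 
    o=telemetry.get_obs(); print(round(o["t"],2),np.round(o["tool_pos"],4),np.round(o["contact_force"],1),round(o["grip_width"],4),np.round(o["joints"],2))
E
python3 - <<'E'
from h import *
c=eyes.get_calibration("top")
P=[ray(c,p,.1165) for p in ((241,181),(338,197),(327,271),(225,250))]
for p in P: print(p.round(4))
v=P[0]-P[1]+P[3]-P[2]; yaw=np.arctan2(-v[0],v[1]); 
k=ray(c,(278,239),.126); print("yaw",yaw,"knob",k)
print("side knob",ray(eyes.get_calibration("side"),(310,228),.13))
for a in (yaw+np.pi/2,yaw-np.pi/2):
  for d in (0,-1.57): 
    j=planner.inverse_kinematics([k[0],k[1],.1285],down(a+d)); print(a,d,j if j is None else np.round(j,2))
# go look: camera hover
a=min((yaw+np.pi/2,yaw-np.pi/2),key=abs)
bot.move_ptp([k[0]-.05,k[1],.33],down(yaw+np.pi/2)); brief()
im=eyes.read_camera("wrist"); cv2.imwrite("pics/w1.png",im[:,:,::-1])
E
```

```text
[0.702  0.2221 0.1165]
[ 0.6493 -0.056   0.1165]
[ 0.4416 -0.0196  0.1165]
[0.5056 0.2652 0.1165]
yaw -0.20446675616350654 knob [0.53278905 0.11517604 0.126     ]
side knob [0.53042175 0.12111709 0.13      ]
1.36632957063139 0 [ 0.01  0.33  1.67 -0.    1.14 -1.36]
1.36632957063139 -1.57 [ 0.01  0.33  1.67 -0.    1.14  0.21]
-1.775263082958403 0 [ 0.01  0.33  1.67 -0.    1.14  1.78]
-1.775263082958403 -1.57 [ 0.01  0.33  1.67 -0.    1.14 -2.93]
2.72 [0.483  0.1145 0.3298] [-0.3 -0.4 -1.1] 0.0931 [ 0.01  0.11  1.45 -0.    1.58 -1.36]
```

View pics/w1.png

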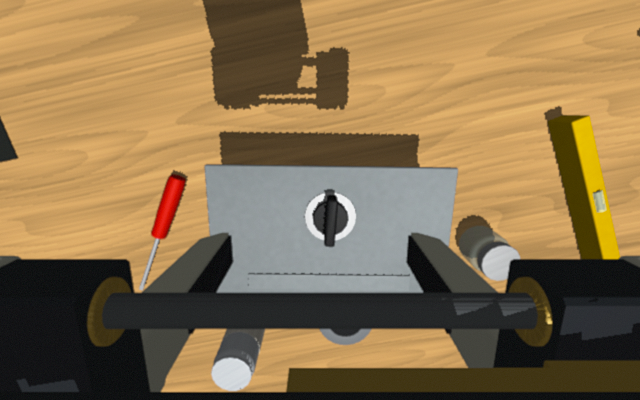

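The wrist view shows the white ring around the knob centred at about (331,216), the wing from (330,191) to (330,246), and the lid's front edge from (206,165) to (457,168). I'll locate these by ray casting, using a dark mask for the wing.

Run:
```python
from h import *
c=eyes.get_calibration("wrist")
im=cv2.imread("pics/w1.png"); roi=im[180:255,295:365]
w=(roi.min(2)>215).astype(np.uint8); ys,xs=np.nonzero(w)
(ce,r)=cv2.minEnclosingCircle(np.c_[xs,ys].astype(np.float32)); ring=np.array(ce)+[295,180]
print("ring",ring,r,ray(c,ring,.1167))
d=(roi.max(2)<32).astype(np.uint8); n,l,s,cc=cv2.connectedComponentsWithStats(d); i=1+np.argmax(s[1:,4])
ys,xs=np.nonzero(l==i); rect=cv2.minAreaRect(np.c_[xs+295,ys+180].astype(np.float32)); print("wing",s[i],rect)
b=cv2.boxPoints(rect); e=[(b[j]+b[(j+1)%4])/2 for j in range(4)]
L=[np.linalg.norm(e[0]-e[2]),np.linalg.norm(e[1]-e[3])]; p,q=(e[0],e[2]) if L[0]>L[1] else (e[1],e[3])
A,B=ray(c,p,.144),ray(c,q,.144); print(A,B,np.linalg.norm(A-B),(A+B)/2,"wing yaw",np.arctan2(*(A-B)[[1,0]]))
f1,f2=ray(c,(206,165),.1165),ray(c,(457,168),.1165); print(f1,f2,np.linalg.norm(f1-f2),"box yaw",np.arctan2(-(f2-f1)[0],(f2-f1)[1]))
```

```text
ring [330.27319717 216.20446777] 24.824975967407227 [0.53587399 0.11693895 0.1167    ]
wing [ 28  15  13  48 175] ((325.25, 217.74996948242188), (11.018115997314453, 47.37040710449219), 12.994616508483887)
[0.50326685 0.12293627 0.144     ] [0.55301531 0.10087701 0.144     ] 0.05441985072402344 [0.52814108 0.11190664 0.144     ] wing yaw 2.724227438195417
[ 0.44743112 -0.0091168   0.1165    ] [0.50891655 0.26912865 0.1165    ] 0.2849578723431147 box yaw -0.21748056987350145
```

Run:
```python
import cv2
im=cv2.imread("pics/w1.png"); cv2.imwrite("pics/c1.png",cv2.resize(im[175:260,285:375],None,fx=6,fy=6,interpolation=cv2.INTER_NEAREST))
```

```text
(no output)
```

View pics/c1.png

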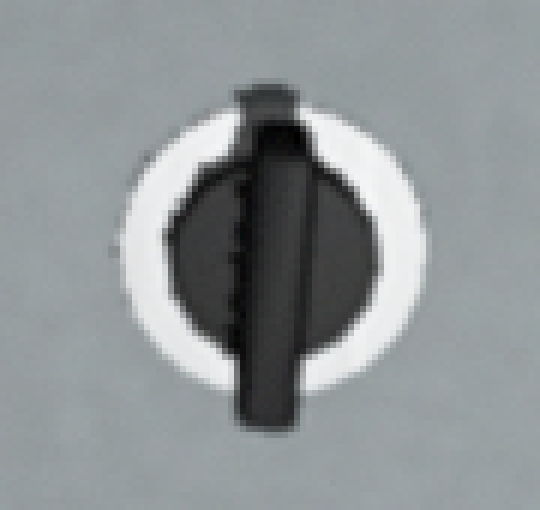

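In the crop, the top of the wing runs from (285,152) to (268,425), which is image (332.5,200.3) to (329.7,245.8). It sits slightly clockwise of the box axis.

Next I descend with the fingers straddling the wing, grip it and turn.

Run:
```python
from h import *
c=eyes.get_calibration("wrist")
A,B=ray(c,(332.5,200.3),.144),ray(c,(329.7,245.8),.144)
wy=np.arctan2(*(B-A)[[1,0]]); m=(A+B)/2; print(A,B,np.linalg.norm(A-B),m,wy)
m[:2]=(m[:2]+np.array([.5359,.1169]))/2
np.save("k.npy",[m[0],m[1],wy])
a=wy+np.pi/2
bot.move_ptp([m[0],m[1],.20],down(a)); 
print(bot.move_linear([m[0],m[1],.1295],vel=.08,threshold=8)); brief()
claw.set_gripper(.0,grasp_force=15); brief()
```

```text
[0.50984723 0.1237445  0.144     ] [0.56109741 0.11039746 0.144     ] 0.05295964445492942 [0.53547232 0.11707098 0.144     ] -0.25477001583665587
False
4.42 [0.5361 0.117  0.13  ] [-0.7  0.6  0.1] 0.0932 [ 0.01  0.33  1.66 -0.    1.15 -1.3 ]
5.64 [0.5355 0.1163 0.1295] [-1.1 -4.6  0.8] 0.012 [ 0.01  0.33  1.66 -0.    1.15 -1.3 ]
```

Run:
```python
from h import *
x,y,wy=np.load("k.npy"); o=telemetry.get_obs(); p=o["tool_pos"]
for d in (.3,.6,.9,1.15,1.38):
    bot.move_ptp(p,down(wy-d+np.pi/2)); o=telemetry.get_obs()
    print(d,round(o["t"],2),o["contact_force"].round(1),o["ft_torque"].round(2),round(o["grip_width"],4))
claw.set_gripper(.093); brief()
bot.move_linear(p+[0,0,.13],vel=.3); brief()
for n in ("top","side"): cv2.imwrite(f"pics/{n}1.png",eyes.read_camera(n)[100:300,180:460,::-1].repeat(2,0).repeat(2,1))
```

```text
0.3 6.03 [-0.7 -2.8  0.9] [-0.45  0.   -0.05] 0.0113
0.6 6.42 [-1.5 -4.3  0.3] [-0.67  0.18 -0.03] 0.0119
0.9 6.82 [-2.1 -4.4  2.3] [-0.89  0.35 -0.03] 0.0121
1.15 7.17 [-2.5 -5.   2.6] [-0.93  0.34 -0.05] 0.012
1.38 7.5 [-3.7 -5.3  2.7] [-0.9   0.48 -0.06] 0.0119
8.83 [0.5355 0.1163 0.1295] [1.2 0.5 2.3] 0.0926 [0.01 0.33 1.67 0.   1.14 0.07]
9.42 [0.5348 0.1163 0.2592] [-0.2  0.3 -1. ] 0.093 [0.01 0.23 1.47 0.   1.44 0.07]
```

View pics/side1.png

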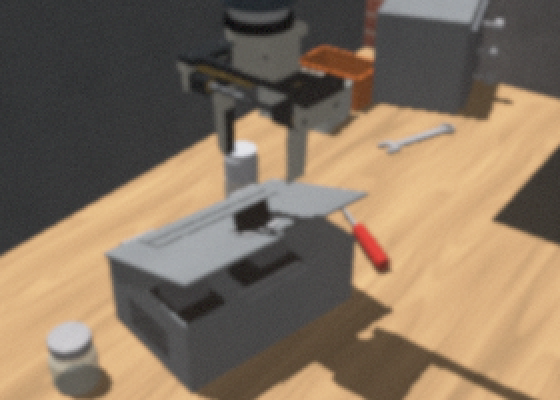

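The side view shows the lid sprung partly open, with the wing along the hinge line. The front edge corners are at crop (367,195) and (185,282), which is image (363.5,197.5) and (272.5,241). I'll estimate the lid angle from these corners, then push the edge along its arc from the front.

```bash
cat >> h.py <<'E'
yaw=-.213
ex=np.array([np.cos(yaw),np.sin(yaw),0]); ey=np.array([-np.sin(yaw),np.cos(yaw),0]); ez=np.array([0,0,1.])
H=np.array([.5357,.117,.11])+.145*ex
def edge(th,y=0): return H+ey*y+ex*(-.205*np.cos(th)+.003*np.sin(th))+ez*(.205*np.sin(th)+.003*np.cos(th))
def project(c,X):
    q=c["R"]@X+c["t"]; return np.array([c["fx"]*q[0]/q[2]+c["cx"],c["fy"]*q[1]/q[2]+c["cy"]])
E
python3 - <<'E'
from h import *
c=eyes.get_calibration("side"); T=np.linspace(0,1.2,241)
for y,p in ((-.145,(363.5,197.5)),(.145,(272.5,241))):
    e=[np.linalg.norm(project(c,edge(t,y))-p) for t in T]; print(T[np.argmin(e)],min(e))
q=down(yaw+np.pi/2); p=telemetry.get_obs()["tool_pos"]
bot.move_linear(p+[0,0,.09],vel=.3)
S=H-ex*.30+ey*.0
bot.move_ptp([S[0],S[1],.34],q); claw.set_gripper(0); brief()
for t in (.35,.5,.7,1,1.3,1.62):   # feasibility
    w=edge(t)-.012*ex-.03*ez; print(t,w.round(3),planner.inverse_kinematics(w,q) is not None)
E
```

```text
0.335 0.19955576900163222
0.37 1.3581372491581523
12.62 [0.3842 0.1498 0.34  ] [0.6 0.5 0.7] 0.0009 [ 0.1  -0.06  1.6  -0.    1.6  -1.26]
0.35 [0.478 0.129 0.153] True
0.5 [0.491 0.127 0.181] True
0.7 [0.514 0.122 0.214] True
1 [0.56  0.112 0.254] True
1.3 [0.615 0.1   0.278] True
1.62 [0.678 0.086 0.285] True
```

Run:
```python
from h import *
S=H-ex*.30
bot.move_linear([S[0],S[1],.158],vel=.25)
E=H-ex*.17
print(bot.move_linear([E[0],E[1],.158],vel=.08,threshold=2.5)); brief()
cv2.imwrite("pics/side2.png",eyes.read_camera("side")[100:300,180:460,::-1].repeat(2,0).repeat(2,1))
```

```text
True
14.74 [0.4918 0.1263 0.1573] [-2.  -0.7  0.8] 0.0004 [ 0.03  0.24  1.72  0.    1.19 -1.33]
```

View pics/side2.png

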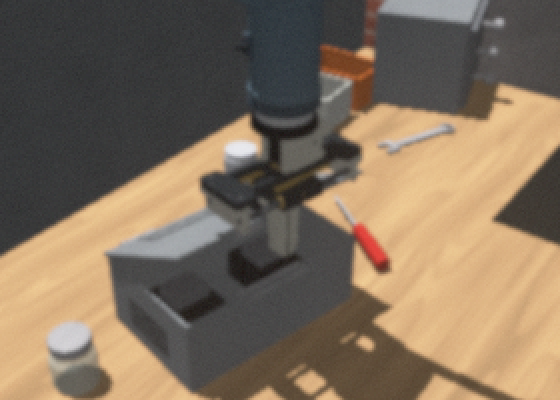

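The view shows the fingers against the lid's front edge, with the lid at about 0.5 rad and nothing else near. Next I follow the arc.

Run:
```python
from h import *
for t in (.6,.75,.9,1.05,1.2,1.35,1.5,1.6,1.66):
    w=edge(t)-.012*ex-.03*ez
    s=bot.move_linear(w,vel=.1,threshold=15); print(t,s,telemetry.get_obs()["contact_force"].round(1))
    if s: break
brief()
bot.sleep(.3)
p=telemetry.get_obs()["tool_pos"]
cv2.imwrite("pics/side3.png",eyes.read_camera("side")[60:300,180:460,::-1].repeat(2,0).repeat(2,1))
```

```text
0.6 False [-0.6  0.2 -0.5]
0.75 False [-0.4  0.2 -0.5]
0.9 False [ 0.2  0.9 -0.3]
1.05 False [-1.  -0.2 -0.6]
1.2 False [-0.2 -0.2  0.4]
1.35 False [-0.  -0.3 -0.5]
1.5 False [-0.4  0.9  0.3]
1.6 False [-0.3  0.1 -0.2]
1.66 False [ 0.4  0.4 -0.2]
18.75 [0.6863 0.0844 0.2837] [ 0.4  0.4 -0.2] 0.0004 [-0.04  0.5   1.03  0.    1.62 -1.4 ]
```

View pics/side3.png

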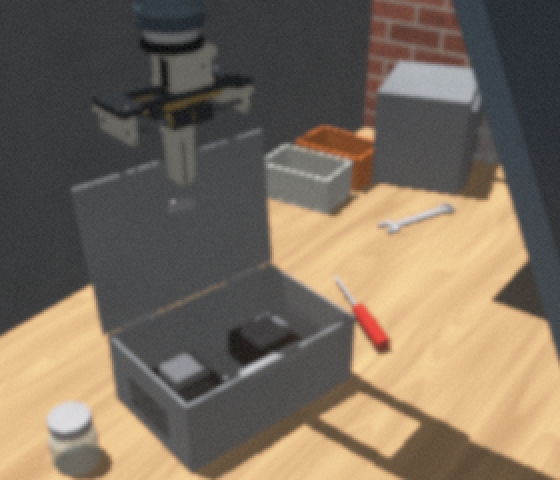

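The lid stands upright with the fingers at its top edge. Its top corners are at crop (263,130) and (72,188), which is image (311.5,125) and (216,154). I'll back off, estimate the angle and check.

Run:
```python
from h import *
p=telemetry.get_obs()["tool_pos"]
bot.move_linear(p-.2*ex+.03*ez,vel=.2); bot.sleep(.5); brief()
c=eyes.get_calibration("side"); T=np.linspace(.8,1.75,191)
for y,q in ((-.145,(311.5,125)),(.145,(216,154))):
    e=[np.linalg.norm(project(c,edge(t,y))-q) for t in T]; print(T[np.argmin(e)],min(e))
cv2.imwrite("pics/side4.png",eyes.read_camera("side")[60:300,180:460,::-1].repeat(2,0).repeat(2,1))
```

```text
20.76 [0.4909 0.1267 0.314 ] [0.4 0.  1.1] 0.0001 [ 0.03  0.13  1.46  0.    1.55 -1.33]
1.645 0.2976100246881956
1.67 1.4071714462652807
```

View pics/side4.png

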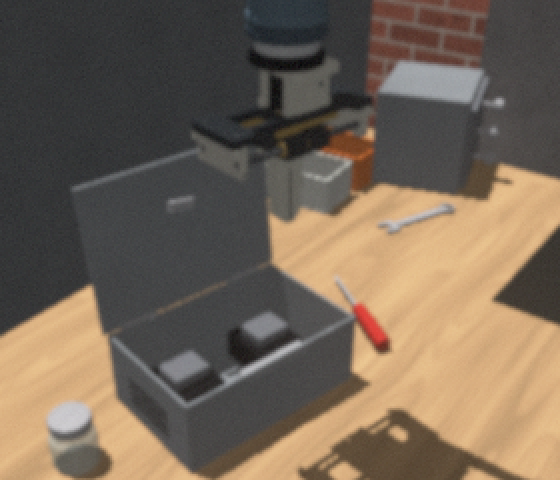

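The lid stays where it was left: its left corner is still at crop (72,188), which gives about 1.65 rad. The robot is clear and the visible bystanders haven't moved, so I'm handing in.

```bash
python3 -c "
from bench import order; print(order.close_job())"
```

```text
the job is handed in; nothing more can be done
None
```

The latch is turned and the lid stands open by itself, leaning slightly back at about 1.65 rad; the arm is clear, the bystanders in view look unmoved (tape roll and spray can not re-checked), and the job is handed in with no verdict returned.

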